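# Let the blue-capped vial out of the dispenser

### The arm

A 6-joint arm with a two-finger parallel gripper is mounted at the origin on the work surface; the furniture and walls round the work are solid. World frame = base frame: x ahead of the robot, y to its left, z up, the work surface at z = 0. Lengths are in m, angles in rad, forces in N, time in s.
With the tool pointing down it reaches from about 0.325 to 0.75 m from the base axis. Payload 7.6 kg.
Tool frame: the origin (TCP) lies at the centre of the arm's flange, where the gripper is bolted on; the fingertips stand 173 mm ahead of it and the grasp point (between the pads) lies 155 mm ahead of it; z points along the fingers, x is the direction in which the jaws open and shut, and the axes are right-handed (so a half turn about z gives the same grasp; the last joint's range is limited). The gripper opens to 85 mm and grips with 20 to 120 N. Pads are 22 mm wide; open, the fingers measure 114 mm over their backs; the gripper's body (76 mm by 85 mm) begins 54 mm behind the grasp point. The pads swing forward as they close: fully open they stand 13 mm farther back than shut.
Start: joints at [1.198, 0.052, 1.401, -0, 1.689, -0.07], TCP at [0.157, 0.501, 0.405] pointing down, gripper open.
Joint ranges: [-2.9, 2.9], [-0.91, 2.17], [0.12, 2.37], [-1.06, 4.2], [0.26, 2.73], [-2.93, 2.93]. Speed limits (rad/s): [2.57, 2.57, 3.01, 3.14, 3.14, 3.14].

### API

Orientations are given as a rotation vector (axis times angle).
In Python, from bench import ctrl gives the robot as it stands. The module is installed in compiled form; this text tells all that it offers.
- The arm moves only by the shell command python3 -m inch 'ROWS' [FORCE]. ROWS is JSON, a list of rows, each a list of 7 numbers: the gripper command: -1 is shut, 1 is fully open, values between are in proportion, then the shift along the tool's x, y, z in mm, then the turn, a rotation vector about the tool's x, y, z in rad. A call has 1 to 20 rows; each row shifts and turns the commanded pose from where the row before left it, along the tool's axes as they then stand; what a row does not reach is not made up. A row lasts 1/8 s, in which the tool goes at most 62.5 mm and 10.7 degrees, less where a joint would pass 70% of its speed; a pose out of reach is approached as far as the arm can. A call is refused whole if a number of a shift passes 62.5 or a number of a turn 0.188, either way. A call with a gripper value outside its range is refused whole. The fingers move at their own pace and stop on an object; FORCE is the grip in N (left out, the last holds). Time passes only in rows, so rows that do not move let the fingers close. It gives the time, the measured TCP pose, the force and the opening at its end, in the units of the state.
- ctrl.get_state(): the state, without advancing time (a new reading comes with each control period).
- ctrl.grab_frame(name): name is "scene" or "top" or "wrist"; returns a dict with "frame" (400x640x3 uint8, red, green, blue), "fx", "fy", "cx", "cy" (pixels), "k1" (the pictures are not rectified: a ray, as slopes to the right and down, at radius r is drawn at 1 + k1 r^2 times it, then the intrinsics apply), "eye" and "attitude" of the camera in the world. Camera axes: x right, y down, z forward; pixel columns grow to the right and rows downward; lengths in m; the calibration is good to about 2 mm. A picture is of the moment at which its call begins. There is no depth.
- ctrl.hand_in(): hands the job in, once; it reports no verdict.
The state is a dict: "time": time; "qpos": joint angles; "joint_velocities": joint speeds; "tau": joint torques, N m; "tool_pos": TCP position; "eef_rot": TCP orientation; "contact_force": force on the tool from outside, world axes, zero at the start; "torque": the same for the moment, N m; "gripper_width": finger opening in m.
Only numpy, scipy, OpenCV 4.12 (cv2) and the standard library are available. Lean on these libraries where they do the work, as an engineer would, in place of code of your own. Each camera call takes 0.05 s, during which the arm holds its last target.

### The job

Without grasping anything and without touching the vials, push the catch tray sideways by its blue fin until it stops below the lane that holds the blue-capped vial, then press down that lane's black paddle so that its gate lifts and the vial rolls into the tray. Let the paddle come up again so that the gate is shut, leave the white-capped vial waiting behind its own gate, and do not disturb the things standing around.

Things in the scene. Friction and masses are not known exactly. Their poses are not given: they have to be found in the camera images.
- dispenser: grey base plate of the vial dispenser, bolted down, x -133 to +83 mm, y -103 to +103 mm, 8 mm thick. Origin on the bench. x axis: uphill along its two parallel lanes; y: across them; z up. Lane 1 is centred at y = +45 mm, lane 2 at y = -45 mm; they slope 18 degrees down to a lip at x = -55 mm, 48 mm up, with the tray in front below. Levers and posts reach 101 mm.
- lever_1 (a joint): rocking lever over lane 1, rad: 0 = orange gate down (shut), 0.42 = paddle fully pressed. Hinge along the unit's y axis at x = +20 mm, 92 mm up. Pressing the paddle lifts the gate; above about 0.35 rad the vial rolls out within a second. A spring returns it to 0; the paddle takes about 3 N to start and 7 N fully down.
- lever_2 (a joint): the same for lane 2
- lever_1_paddle (a point): centre of the top of lever 1's black paddle, 36 x 42 mm, 66 mm uphill of the hinge, 100 mm above the bench when up; it goes down about 27 mm when fully pressed
- lever_2_paddle (a point): the same for lever 2
- tray (a joint): position of the catch tray along the unit's y axis, m: +0.045 = against its stop, below lane 1; -0.045 = against its stop, below lane 2. Stiff sliding, about 3 N.
- tray_floor (a point): centre of the inner floor of the white catch tray, 18 mm above the bench; axes as the dispenser's. Inside 62 x 66 mm, walls 18 mm (uphill side), 30 mm (ends) and 42 mm (-x side) high
- tray_fin (a point): the blue upright push fin on the -x side of the tray: a plate 8 mm thick across y, reaching 51 mm out from the tray wall, 15 to 65 mm above the bench; this point is the place to push: 34 mm out from the tray wall, middle of the thickness, 53 mm above the bench
- vial_blue_center (a point): centre of the sample vial with the blue cap (pink content), 20 mm diameter, 48 mm long, lying across its lane behind the gate; it lies in lane 1 or in lane 2, as drawn
- vial_white_center (a point): centre of the sample vial with the white cap (brown content), same size, in the other lane
- bottle_amber: amber glass bottle with a black cap, 33 mm diameter, 68 mm tall, standing near the paddles; origin at its underside. A bystander.
- petri_red: round culture dish with red content, 60 mm diameter, 15 mm tall; origin at its underside. A bystander.
- timer: white dial timer with a red grip bar, 60 mm diameter, 44 mm tall; origin at its underside. A bystander.
- bottle_blue: pale bottle with a blue cap, 41 mm diameter, 80 mm tall; origin at its underside. A bystander.
- marker: black marker pen, 128 mm long, 13 mm thick, lying down; origin at its underside. A bystander.
- vial_blue: the vial itself (body frame: origin at the centre of its round bottom, z towards its cap)
- vial_white: the vial itself (body frame: origin at the centre of its round bottom, z towards its cap)
There are look-alikes about, which are no part of the job. Leave any orange or yellow look-alike of the vial_white alone.

How it is judged:
By the outcome, as a careful person would: the job done as asked, in the order asked, and still so for the second after the job is handed in, with the robot touching nothing.
It also fails if it takes over 48 s, if anything falls off the work surface, if the arm or the gripper's body presses on something with over 40 N, if the wrist force passes 120 N, or if a joint passes its speed limit or range.

## Working session

There is one attempt and no reset: what is moved stays moved. The work goes in short steps, Python scripts to look and compute and a shell command to move; the robot and the scene stay as the last step left them, time stands still between calls to the robot, and variables do not carry over. Pictures are saved under pics/ and viewed, and the job is handed in when it is done.

```bash
mkdir -p pics; python3 - <<'E'
from bench import ctrl
import cv2,numpy as np
s=ctrl.get_state();print(s)
for n in ("scene","top","wrist"):
    f=ctrl.grab_frame(n);cv2.imwrite(f"pics/{n}0.png",f["frame"][:,:,::-1])
    print(n,{k:v for k,v in f.items() if k!="frame"})
E
```

```text
{'time': 0.0, 'qpos': array([ 1.19769856e+00,  5.28444810e-02,  1.40172978e+00,  4.04871956e-05,
        1.68861816e+00, -7.03207833e-02]), 'joint_velocities': array([ 8.33655002e-04,  8.47194647e-04,  6.57577900e-04,  1.54208266e-03,
       -7.93463328e-04,  3.57424388e-05]), 'tau': array([-1.16066243e-03, -3.81674266e+01, -3.60184836e+01, -1.95265548e-04,
        6.11463154e-03,  1.82034279e-05]), 'tool_pos': array([0.15651383, 0.50109596, 0.40386562]), 'eef_rot': array([ 2.53038532e+00,  1.86053579e+00, -2.15732498e-03]), 'contact_force': array([-0.35400418,  0.17186708, -0.57370517]), 'torque': array([ 0.04101431, -0.00538218,  0.01364247]), 'gripper_width': 0.08522725813835193}
scene {'fx': 485.9012395741228, 'fy': 485.9012395741228, 'cx': 317.4499248937294, 'cy': 190.8652900780805, 'k1': -0.13072030138927335, 'eye': array([-0.22597734,  0.466098  ,  1.12924726]), 'attitude': array([-1.18544492,  2.4091785 , -0.86959317])}
top {'fx': 433.7734979663353, 'fy': 433.7734979663353, 'cx': 323.69943777077305, 'cy': 190.68021894554954, 'k1': -0.06825566189587579, 'eye': array([ 0.40160982, -0.03691661,  1.09438755]), 'attitude': array([-2.20279012,  2.15119826, -0.09419136])}
wrist {'fx': 335.45732495261825, 'fy': 335.45732495261825, 'cx': 320.5670402501356, 'cy': 197.4749569665191, 'k1': 0.023008436226162516, 'eye': array([0.07593509, 0.52551312, 0.37240239]), 'attitude': array([2.30483146, 1.69324791, 0.28177283])}
```

View pics/scene0.png

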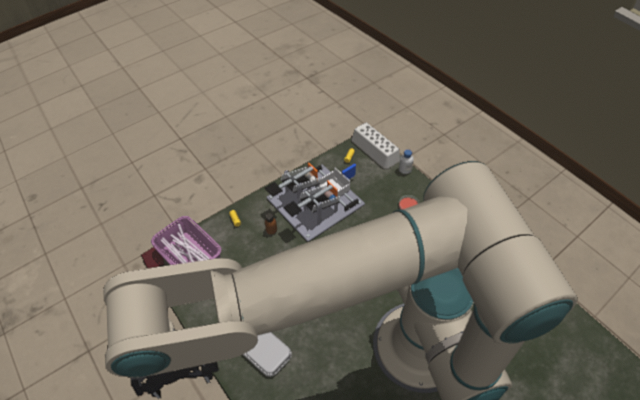

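View pics/top0.png

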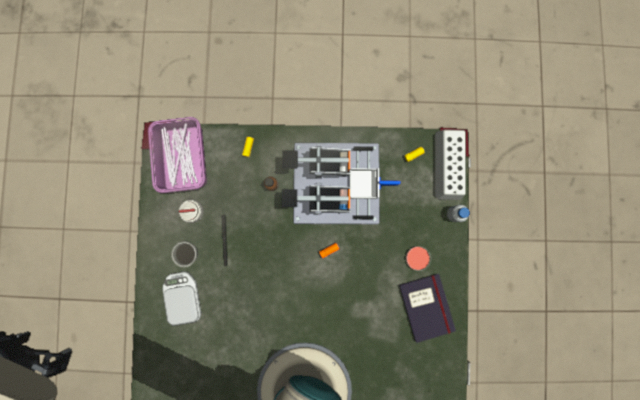

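View pics/wrist0.png

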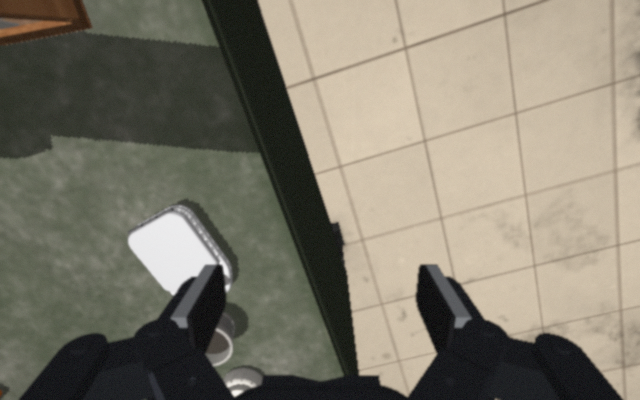

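```bash
cat > h.py <<'E'
import numpy as np,cv2
from scipy.spatial.transform import Rotation as R
def ray(f,u,v):
    x=(u-f["cx"])/f["fx"];y=(v-f["cy"])/f["fy"];a,b=x,y
    for _ in range(20):
        k=1+f["k1"]*(a*a+b*b);a,b=x/k,y/k
    return R.from_rotvec(f["attitude"]).apply([a,b,1.])
def at(f,u,v,z):
    d=ray(f,u,v);e=np.array(f["eye"]);return e+d*(z-e[2])/d[2]
def proj(f,p):
    c=R.from_rotvec(f["attitude"]).inv().apply(np.atleast_2d(p)-f["eye"]);a=c[:,:2]/c[:,2:]
    k=1+f["k1"]*(a**2).sum(1,keepdims=True)
    return a*k*[f["fx"],f["fy"]]+[f["cx"],f["cy"]]
E
python3 - <<'E'
import cv2
a=cv2.imread("pics/top0.png");c=a[130:235,260:410];cv2.imwrite("pics/t1.png",cv2.resize(c,None,fx=5.3,fy=5.3,interpolation=cv2.INTER_CUBIC))
a=cv2.imread("pics/scene0.png");c=a[140:250,225:375];cv2.imwrite("pics/s1.png",cv2.resize(c,None,fx=5.3,fy=5.3,interpolation=cv2.INTER_CUBIC))
E
```

```text
(no output)
```

View pics/t1.png

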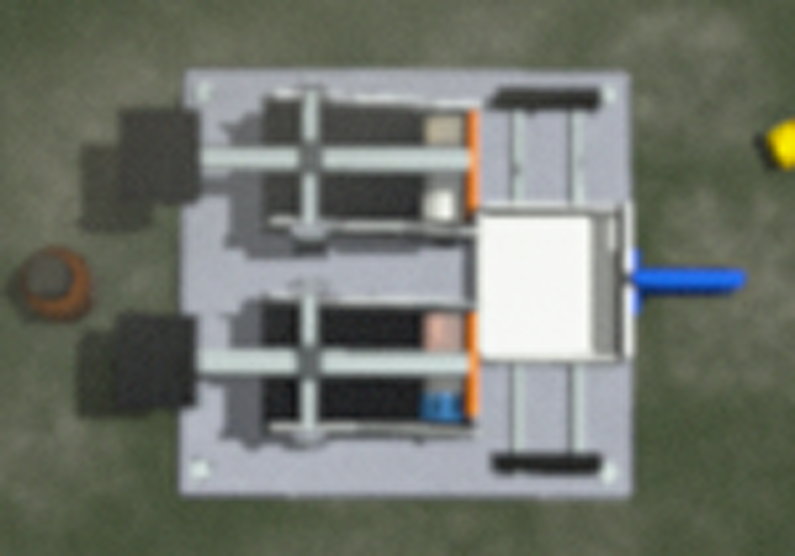

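View pics/s1.png

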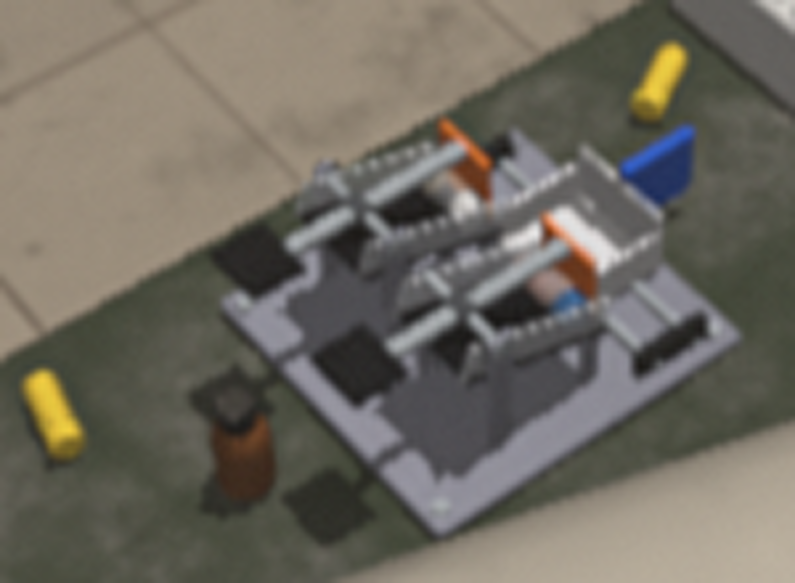

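The blue-capped vial is in the near lane (crop 440,405), which is lane 1. The tray is mid-way, with its fin at crop (690,280), so it has to move towards the robot. The amber bottle stands beyond the paddles at (55,280).

```bash
python3 - <<'E'
from bench import ctrl
from h import *
f=ctrl.grab_frame("top")
C=lambda u,v:(260+u/5.3-.4,130+v/5.3-.4)
P=[at(f,*C(*c),.008) for c in [(183,70),(632,70),(633,496),(179,496)]]
L=np.array([[83,-103],[-133,-103],[-133,103],[83,103]])/1000
W=np.array(P)[:,:2]
A,B=L-L.mean(0),W-W.mean(0)
th=np.arctan2((A[:,0]*B[:,1]-A[:,1]*B[:,0]).sum(),(A*B).sum())
M=np.array([[np.cos(th),-np.sin(th)],[np.sin(th),np.cos(th)]])
t=W.mean(0)-M@L.mean(0)
print(np.degrees(th),t,(L@M.T+t-W)*1000)
np.savez("pose.npz",M=M,t=t)
w=lambda x,y:M@[x,y]+t
print("paddle1",w(.086,.045),"paddle2",w(.086,-.045))
print("pads by img",at(f,*C(155,360),.1),at(f,*C(155,157),.1))
print("fin tip, root",at(f,*C(745,280),.065),at(f,*C(640,280),.065))
print("amber cap",at(f,*C(48,275),.068),"base",at(f,*C(60,290),.0))
print("yellow",at(f,*C(790,145),.02), "blue bottle",at(f,458,213,.08))
print("stop posts",at(f,*C(545,465),.03))
E
```

```text
91.19482390029 [ 0.51635161 -0.04220715] [[ 1.48455289  0.66591394]
 [ 0.75404032  0.05324848]
 [-1.37035099 -1.2533093 ]
 [-0.86824222  0.53414688]]
paddle1 [0.46956812 0.0428358 ] paddle2 [0.55954855 0.04471249]
pads by img [0.47016244 0.04387589 0.1       ] [0.55908387 0.0466255  0.1       ]
fin tip, root [ 0.51502744 -0.21816291  0.065     ] [ 0.5138795  -0.17066057  0.065     ]
amber cap [0.50948889 0.09577205 0.068     ] base [0.50955123 0.09855407 0.        ]
yellow [ 0.5848315  -0.24703781  0.02      ] blue bottle [ 0.44437677 -0.35306915  0.08      ]
stop posts [ 0.43058809 -0.13227104  0.03      ]
```

```bash
python3 -m inch '[[-1,0,0,0,0,0,0.156],[-1,0,0,0,0,0,0.156],[-1,0,0,0,0,0,0.156],[-1,0,0,0,0,0,0.156],[-1,0,0,0,0,0,0.156],[-1,0,0,0,0,0,0.156],[-1,0,0,0,0,0,0.156],[-1,0,0,0,0,0,0.156]]'
cat >> h.py <<'E'
def tr(target):  # shift in tool frame mm
    from bench import ctrl
    s=ctrl.get_state();r=R.from_rotvec(s["eef_rot"])
    print("t",round(s["time"],2),"pos",s["tool_pos"].round(4),"x axis",r.as_matrix()[:,0].round(3),"z axis",r.as_matrix()[:,2].round(4),"F",s["contact_force"].round(1),"tool shift mm",(r.inv().apply(np.array(target)-s["tool_pos"])*1000).round(1))
E
python3 -c "
from h import *
tr([.56,-.201,.32])"
```

```text
time: 1.2
tool_pos: [0.1565, 0.5011, 0.4045]
eef_rot: [3.141, 0.023, -0.0]
contact_force: [-0.4, 0.1, 0.4]
gripper_width: -0.0002
t 1.2 pos [0.1565 0.5011 0.4045] x axis [ 1.     0.015 -0.   ] z axis [-2.e-04 -3.e-04 -1.e+00] F [-0.4  0.1  0.4] tool shift mm [393.  708.   84.6]
```

```bash
python3 -m inch '[[-1,15,28,0,0,0,0],[-1,24.5,44,0,0,0,0],[-1,24.5,44,0,0,0,0],[-1,24.5,44,0,0,0,0],[-1,24.5,44,0,0,0,0],[-1,24.5,44,0,0,0,0],[-1,24.5,44,0,0,0,0],[-1,24.5,44,0,0,0,0],[-1,24.5,44,0,0,0,0],[-1,24.5,44,0,0,0,0],[-1,24.5,44,0,0,0,0],[-1,24.5,44,0,0,0,0],[-1,24.5,44,0,0,0,0],[-1,24.5,44,0,0,0,0],[-1,24.5,44,0,0,0,0],[-1,24.5,44,0,0,0,0],[-1,15,28,0,0,0,0],[-1,0,0,0,0,0,0]]'
python3 - <<'E'
from h import *
from bench import ctrl
tr([.56,-.201,.26])
f=ctrl.grab_frame("wrist");cv2.imwrite("pics/w2.png",f["frame"][:,:,::-1])
f=ctrl.grab_frame("top");cv2.imwrite("pics/t2.png",cv2.resize(f["frame"][100:250,240:480,::-1],None,fx=3.3,fy=3.3))
E
```

```text
time: 3.45
tool_pos: [0.5687, -0.2086, 0.4033]
eef_rot: [-3.141, -0.028, 0.003]
contact_force: [0.3, 0.5, -0.5]
gripper_width: -0.0002
t 3.45 pos [ 0.5687 -0.2086  0.4033] x axis [ 1.     0.018 -0.002] z axis [-1.8e-03  7.0e-04 -1.0e+00] F [ 0.3  0.5 -0.5] tool shift mm [ -8.3  -7.6 143.3]
```

View pics/w2.png

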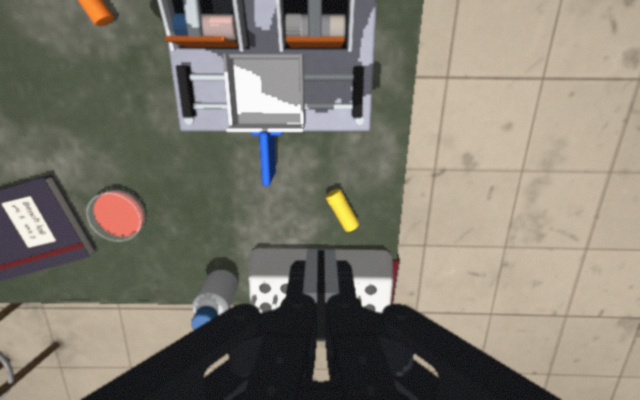

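View pics/t2.png

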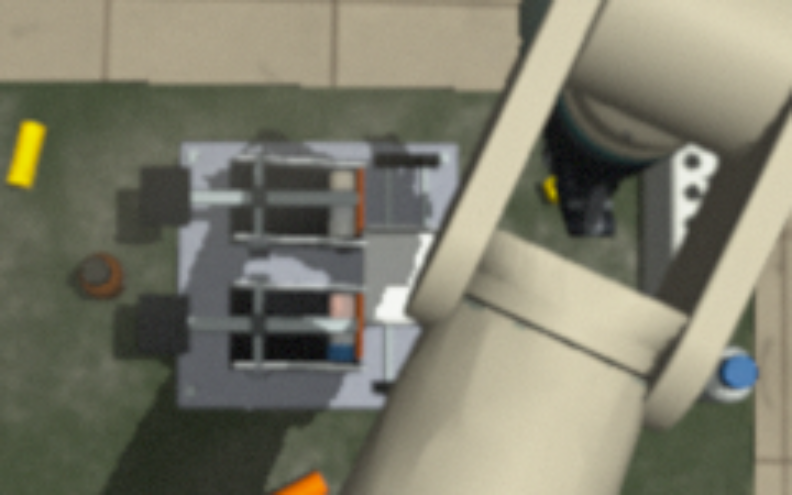

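The wrist view shows the fin from (265,135) to (267,185), and a clear drop on its far side (+x).

```bash
python3 - <<'E'
from h import *
from bench import ctrl
f=ctrl.grab_frame("wrist")
print("tip",at(f,267,183,.065),"root",at(f,265,136,.065))
print("yellow",at(f,332,190,.02),at(f,350,225,.02))
for z in(.235,.24): print("fingers edges",at(f,290,262,z),at(f,352,262,z),at(f,305,252,z),at(f,338,252,z))
tr([.563,-.203,.216])
E
```

```text
tip [ 0.51644046 -0.21535094  0.065     ] root [ 0.51613433 -0.17070696  0.065     ]
yellow [ 0.58056601 -0.23551656  0.02      ] [ 0.60240323 -0.27712376  0.02      ]
fingers edges [ 0.55346232 -0.20241628  0.235     ] [ 0.58225347 -0.20184764  0.235     ] [ 0.56040759 -0.19708513  0.235     ] [ 0.57557151 -0.19678638  0.235     ]
fingers edges [ 0.55393161 -0.19953361  0.24      ] [ 0.5816774  -0.19898562  0.24      ] [ 0.56062471 -0.19439602  0.24      ] [ 0.57523805 -0.19410812  0.24      ]
t 3.6 pos [ 0.5681 -0.2062  0.4046] x axis [ 1.    0.02 -0.  ] z axis [-3.e-04  4.e-04 -1.e+00] F [ 0.1 -0.1  0.6] tool shift mm [ -5.   -3.2 188.6]
```

```bash
python3 -m inch '[[-1,-4,-5,10,0,0,0],[-1,0,0,30,0,0,0],[-1,0,0,40,0,0,0],[-1,0,0,40,0,0,0],[-1,0,0,40,0,0,0],[-1,0,0,20,0,0,0],[-1,0,0,8,0,0,0],[-1,0,0,0,0,0,0]]'
python3 - <<'E'
from h import *
from bench import ctrl
tr([.52,-.201,.216])
f=ctrl.grab_frame("wrist");cv2.imwrite("pics/w3.png",f["frame"][:,:,::-1])
E
```

```text
time: 4.6
tool_pos: [0.5644, -0.2017, 0.2175]
eef_rot: [3.141, 0.032, 0.002]
contact_force: [0.6, -0.3, 0.5]
gripper_width: -0.0
t 4.6 pos [ 0.5644 -0.2017  0.2175] x axis [1.    0.02  0.001] z axis [ 1.1e-03 -3.0e-04 -1.0e+00] F [ 0.6 -0.3  0.5] tool shift mm [-44.4  -1.6   1.4]
```

View pics/w3.png

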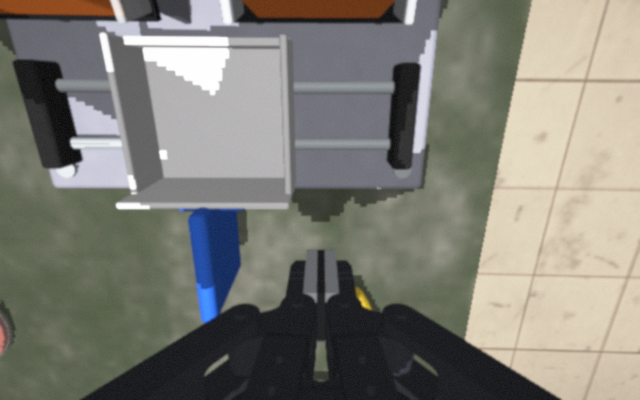

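```bash
python3 -m inch '[[-1,-8,0,0,0,0,0],[-1,-8,0,0,0,0,0],[-1,-6,0,0,0,0,0],[-1,-5,0,0,0,0,0],[-1,-5,0,0,0,0,0],[-1,-5,0,0,0,0,0],[-1,-5,0,0,0,0,0],[-1,-5,0,0,0,0,0],[-1,-5,0,0,0,0,0],[-1,-5,0,0,0,0,0],[-1,-5,0,0,0,0,0]]'
python3 - <<'E'
from h import *
from bench import ctrl
tr([.485,-.201,.216])
f=ctrl.grab_frame("wrist");cv2.imwrite("pics/w4.png",f["frame"][:,:,::-1])
E
```

```text
time: 6.02
tool_pos: [0.5019, -0.2031, 0.2168]
eef_rot: [-3.141, -0.031, -0.0]
contact_force: [2.6, -0.3, 1.0]
gripper_width: 0.0002
t 6.03 pos [ 0.5019 -0.2031  0.2168] x axis [1.   0.02 0.  ] z axis [ 2.e-04  1.e-04 -1.e+00] F [ 2.6 -0.3  1. ] tool shift mm [-16.8  -2.4   0.8]
```

View pics/w4.png

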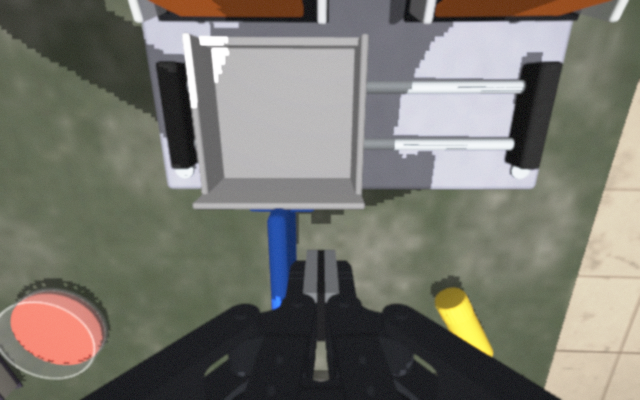

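The tray is sliding at 2.6 N, and its left edge (~200) is close to the stop block (~190).

```bash
python3 -m inch '[[-1,-4,0,0,0,0,0],[-1,-3,0,0,0,0,0],[-1,-2,0,0,0,0,0]]'; python3 -m inch '[[-1,-2,0,0,0,0,0],[-1,-2,0,0,0,0,0]]';python3 -m inch '[[-1,-2,0,0,0,0,0],[-1,-1,0,0,0,0,0]]'
python3 - <<'E'
from h import *
from bench import ctrl
tr([.485,-.201,.216])
f=ctrl.grab_frame("wrist");cv2.imwrite("pics/w5.png",f["frame"][:,:,::-1])
E
```

```text
time: 6.45
tool_pos: [0.4931, -0.2032, 0.2167]
eef_rot: [-3.141, -0.031, -0.0]
contact_force: [3.0, -0.5, -0.2]
gripper_width: -0.0001
time: 6.7
tool_pos: [0.49, -0.2032, 0.217]
eef_rot: [3.141, 0.032, 0.008]
contact_force: [16.6, 1.1, -6.6]
gripper_width: 0.0
time: 6.95
tool_pos: [0.4884, -0.2031, 0.2172]
eef_rot: [3.14, 0.032, 0.019]
contact_force: [28.8, -0.2, -15.0]
gripper_width: -0.0
t 6.95 pos [ 0.4884 -0.2031  0.2172] x axis [1.    0.021 0.012] z axis [ 0.0119 -0.001  -0.9999] F [ 28.8  -0.2 -15. ] tool shift mm [-3.4 -2.1  1.2]
```

View pics/w5.png

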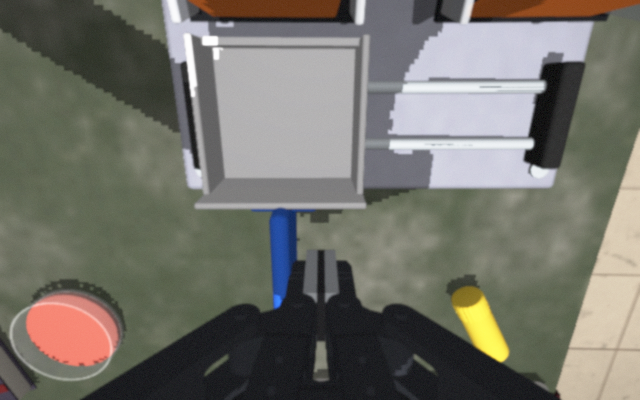

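The force rose to 29 N, so the tray is against its stop. I'll back off, lift and go to paddle 1.

```bash
python3 -m inch '[[-1,6,0,0,0,0,0],[-1,14,0,0,0,0,0],[-1,12,0,0,0,0,0],[-1,0,0,-20,0,0,0],[-1,0,0,-45,0,0,0],[-1,0,0,-45,0,0,0],[-1,0,0,-35,0,0,0],[-1,0,0,-10,0,0,0],[-1,0,0,0,0,0,0]]'
python3 - <<'E'
from h import *
from bench import ctrl
tr([.470,.045,.30])
f=ctrl.grab_frame("wrist");cv2.imwrite("pics/w6.png",f["frame"][:,:,::-1])
E
```

```text
time: 8.12
tool_pos: [0.5182, -0.2028, 0.371]
eef_rot: [-3.141, -0.031, 0.001]
contact_force: [0.3, 1.2, -0.5]
gripper_width: -0.0002
t 8.12 pos [ 0.5182 -0.2028  0.371 ] x axis [ 1.     0.02  -0.001] z axis [-8.e-04  3.e-04 -1.e+00] F [ 0.3  1.2 -0.5] tool shift mm [ -43.2 -248.7   71.1]
```

View pics/w6.png

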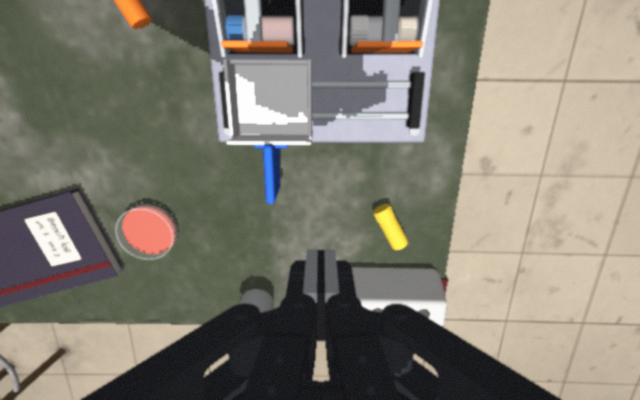

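The tray now sits below the blue vial's lane (tray 225–312, blue cap at 235,27).

```bash
python3 -m inch '[[-1,-3,-19,0,0,0,0],[-1,-8,-40,0,0,0,0],[-1,-8,-40,0,0,0,0],[-1,-8,-40,0,0,0,0],[-1,-8,-40,0,0,0,0],[-1,-6,-40,5,0,0,0],[-1,-2,-25,15,0,0,0],[-1,0,-5,25,0,0,0],[-1,0,0,20,0,0,0],[-1,0,0,0,0,0,0]]'
python3 - <<'E'
from h import *
from bench import ctrl
tr([.470,.046,.285])
f=ctrl.grab_frame("wrist");cv2.imwrite("pics/w7.png",f["frame"][:,:,::-1])
f=ctrl.grab_frame("scene");cv2.imwrite("pics/s7.png",cv2.resize(f["frame"][130:260,200:400,::-1],None,fx=4,fy=4))
E
```

```text
time: 9.43
tool_pos: [0.4691, 0.0461, 0.3042]
eef_rot: [-3.141, -0.033, 0.008]
contact_force: [-0.4, -0.4, 0.5]
gripper_width: 0.0
t 9.43 pos [0.4691 0.0461 0.3042] x axis [ 1.     0.021 -0.005] z axis [-5.3e-03  1.0e-04 -1.0e+00] F [-0.4 -0.4  0.5] tool shift mm [ 0.9  0.1 19.2]
```

View pics/w7.png

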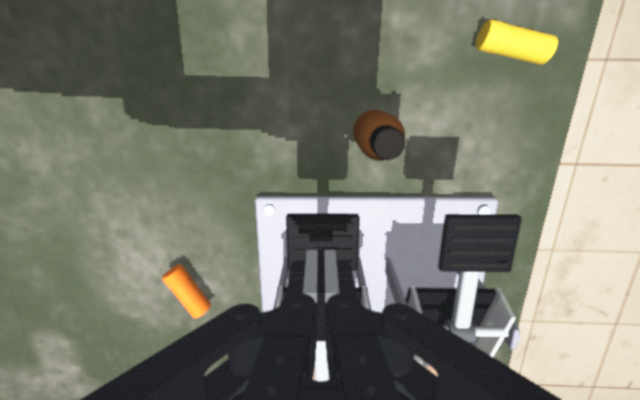

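View pics/s7.png

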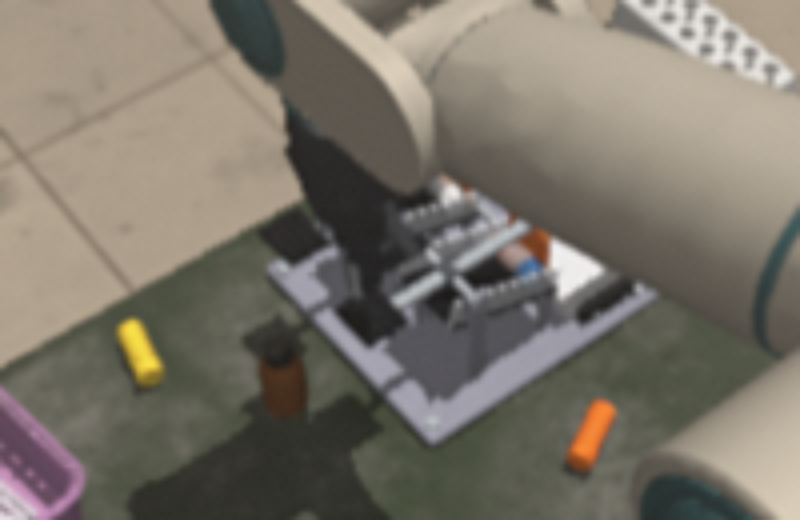

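The shut fingers are centred over paddle 1 (wrist 287–358, fingers at 320), and the bottle is clear. Pressing now.

```bash
python3 -m inch '[[-1,0,0,12,0,0,0],[-1,0,0,12,0,0,0],[-1,0,0,6,0,0,0],[-1,0,0,5,0,0,0],[-1,0,0,5,0,0,0]]';python3 -m inch '[[-1,0,0,5,0,0,0],[-1,0,0,4,0,0,0]]';python3 -m inch '[[-1,0,0,2,0,0,0],[-1,0,0,1,0,0,0]]'
```

```text
time: 10.15
tool_pos: [0.4703, 0.0455, 0.2669]
eef_rot: [-3.141, -0.032, -0.0]
contact_force: [-2.8, 2.6, 4.5]
gripper_width: -0.0
time: 10.4
tool_pos: [0.4703, 0.0453, 0.2577]
eef_rot: [3.141, 0.031, 0.001]
contact_force: [-3.9, 0.8, 5.8]
gripper_width: -0.0
time: 10.65
tool_pos: [0.4703, 0.0451, 0.2549]
eef_rot: [3.141, 0.031, 0.001]
contact_force: [-3.8, -0.7, 6.1]
gripper_width: -0.0002
```

```bash
python3 -m inch '[[-1,0,0,2,0,0,0],[-1,0,0,1,0,0,0]]';python3 -m inch '[[-1,0,0,2,0,0,0],[-1,0,0,0,0,0,0]]'
python3 - <<'E'
from h import *
from bench import ctrl
f=ctrl.grab_frame("wrist");cv2.imwrite("pics/w8.png",f["frame"][:,:,::-1])
f=ctrl.grab_frame("scene");cv2.imwrite("pics/s8.png",cv2.resize(f["frame"][150:250,250:400,::-1],None,fx=5.3,fy=5.3))
E
```

```text
time: 10.9
tool_pos: [0.4705, 0.045, 0.2521]
eef_rot: [3.14, 0.031, 0.002]
contact_force: [-2.7, -1.8, 5.7]
gripper_width: 0.0003
time: 11.15
tool_pos: [0.4706, 0.045, 0.2503]
eef_rot: [3.14, 0.031, 0.003]
contact_force: [-1.6, -1.7, 6.3]
gripper_width: -0.0
```

View pics/s8.png

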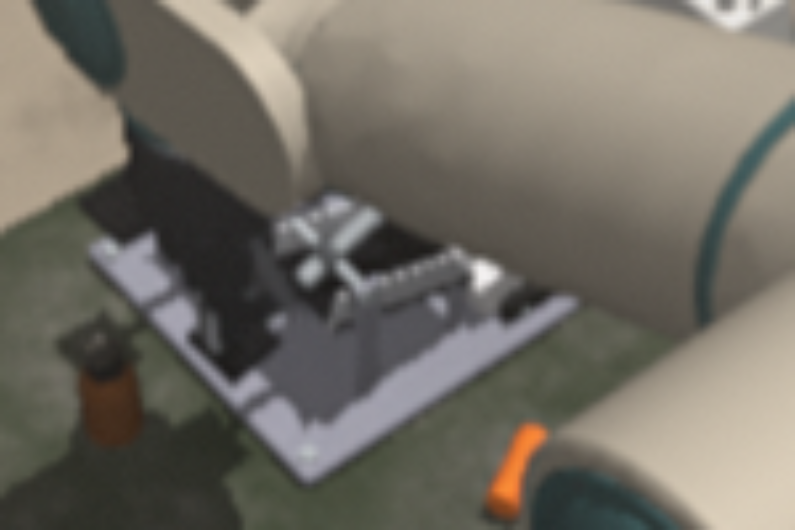

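View pics/w8.png

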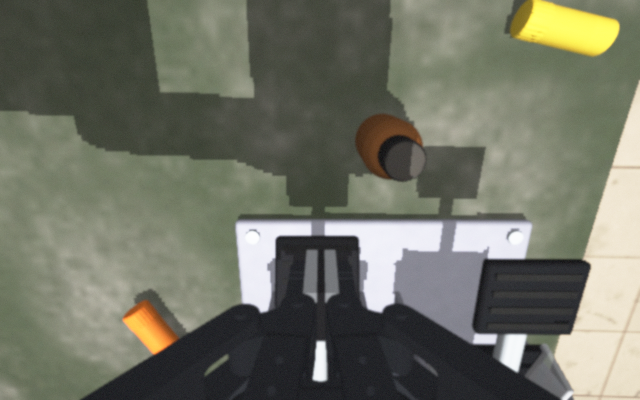

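The vial is no longer visible in lane 1, so it has probably rolled. I'll press slightly further and hold.

```bash
python3 -m inch '[[-1,0,0,1.5,0,0,0],[-1,0,0,0,0,0,0]]';python3 -m inch '[[-1,0,0,1,0,0,0],[-1,0,0,0,0,0,0],[-1,0,0,0,0,0,0],[-1,0,0,0,0,0,0],[-1,0,0,0,0,0,0],[-1,0,0,0,0,0,0],[-1,0,0,0,0,0,0],[-1,0,0,0,0,0,0]]'
python3 - <<'E'
from h import *
from bench import ctrl
f=ctrl.grab_frame("top");cv2.imwrite("pics/t9.png",cv2.resize(f["frame"][120:240,250:410,::-1],None,fx=5,fy=5))
E
```

```text
time: 11.5
tool_pos: [0.4706, 0.045, 0.2489]
eef_rot: [3.14, 0.031, 0.004]
contact_force: [-2.2, -1.2, 6.7]
gripper_width: -0.0002
time: 12.5
tool_pos: [0.4707, 0.045, 0.248]
eef_rot: [3.14, 0.031, 0.004]
contact_force: [-1.6, -1.8, 6.5]
gripper_width: 0.0001
```

View pics/t9.png

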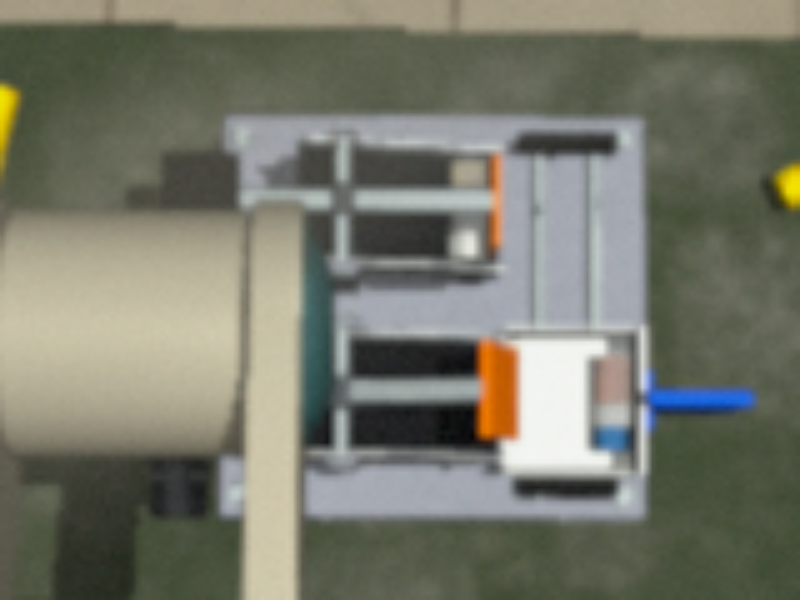

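The blue vial is in the tray (610,400), and the gate at (498,390) is lifted. The white vial is still behind its gate. I'll release gently and retreat upwards.

```bash
python3 -m inch '[[-1,0,0,-5,0,0,0],[-1,0,0,-5,0,0,0],[-1,0,0,-6,0,0,0],[-1,0,0,-6,0,0,0],[-1,0,0,-8,0,0,0],[-1,0,0,-20,0,0,0],[-1,0,0,-35,0,0,0],[-1,0,0,-35,0,0,0],[-1,0,0,-25,0,0,0],[-1,0,-30,0,0,0,0],[-1,0,-50,0,0,0,0],[-1,0,-50,0,0,0,0],[-1,0,-50,0,0,0,0],[-1,0,-30,0,0,0,0],[-1,0,0,0,0,0,0],[-1,0,0,0,0,0,0],[-1,0,0,0,0,0,0]]'
python3 - <<'E'
from h import *
from bench import ctrl
f=ctrl.grab_frame("top");cv2.imwrite("pics/t10.png",cv2.resize(f["frame"][110:270,130:480,::-1],None,fx=2.25,fy=2.25))
cv2.imwrite("pics/t11.png",cv2.resize(f["frame"][120:240,250:410,::-1],None,fx=5,fy=5))
f=ctrl.grab_frame("scene");cv2.imwrite("pics/s11.png",cv2.resize(f["frame"][130:260,200:400,::-1],None,fx=4,fy=4))
tr([.47,.2,.4])
E
```

```text
time: 14.68
tool_pos: [0.4662, 0.2542, 0.3922]
eef_rot: [3.141, 0.029, -0.0]
contact_force: [-0.5, 0.3, -0.3]
gripper_width: -0.0003
t 14.78 pos [0.4662 0.2544 0.3923] x axis [1.    0.019 0.   ] z axis [ 1.e-04 -1.e-04 -1.e+00] F [0.5 0.  0.4] tool shift mm [ 2.8 54.5 -7.7]
```

View pics/t10.png

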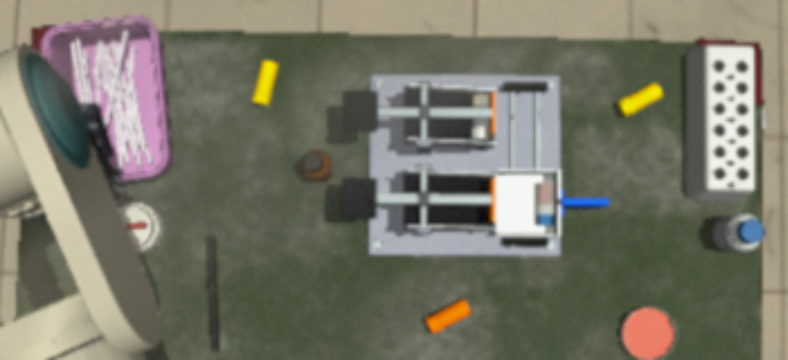

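View pics/t11.png

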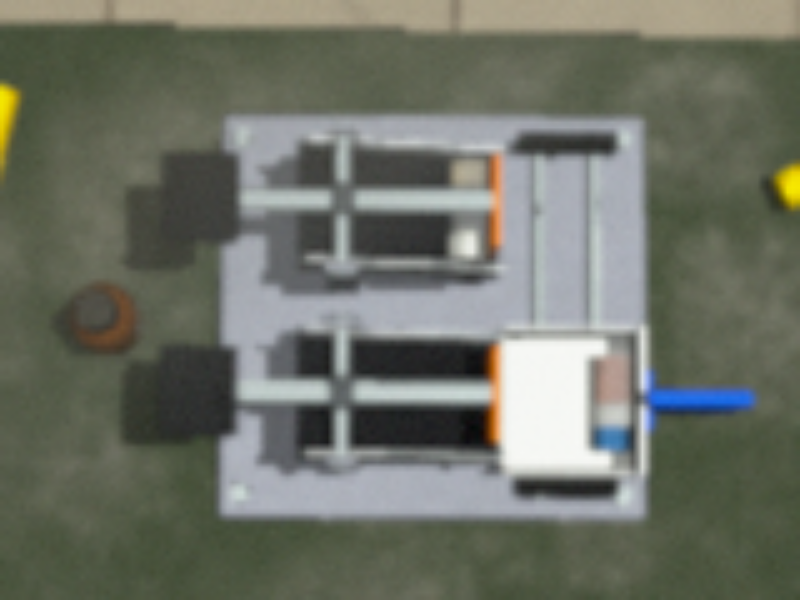

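View pics/s11.png

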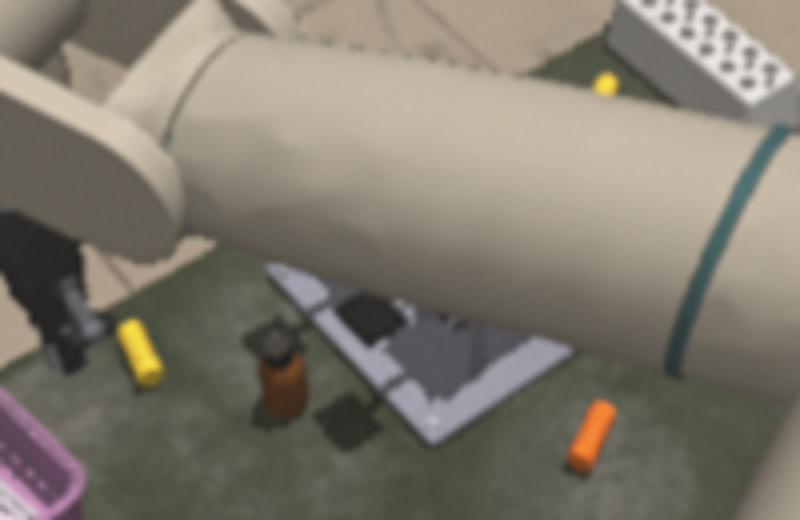

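```bash
python3 - <<'E'
from h import *
from bench import ctrl
f=ctrl.grab_frame("top");d=np.load("pose.npz")
p=at(f,250+720/5-.4,120+400/5-.4,.065);print("fin unit xy",d["M"].T@(p[:2]-d["t"]))
print(ctrl.hand_in())
E
```

```text
fin unit xy [-0.15966784  0.04617477]
the job is handed in; nothing more can be done
None
```

The blue-capped vial is in the catch tray, and I handed the job in at about 15 s of the 48 s allowed.

- **Tray:** with the fingers shut, I pushed the blue fin towards lane 1 until the force jumped from 3 N to about 29 N at the stop. The last picture puts the fin at y = +46 mm, against the +45 mm stop position, which is within the calibration error.
- **Paddle:** I pressed lane 1's paddle to about 6.5 N and held it. The gate lifted and the vial rolled into the tray.
- **Last pictures:**
  - The paddle is back up, gate 1 is shut, and the white-capped vial is still behind its own gate.
  - The amber bottle and the other bystanders in view look undisturbed. The arm partly covered the timer, so I could see only part of it.
  - The gripper is clear of everything, with contact force near zero.

No check failed or disagreed.

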